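Clamp the mask holder on the aligner stage: back the knob to the click, then run it home

TASK

Gently push the photomask holder by its upright black pull until it is fully home against the two stop pins. Then clamp it with the black fluted knob that stands loose on the threaded stud: with light pressure turn the knob backwards (counter-clockwise seen from above) until you feel its thread drop with a click, and from there turn it forwards (clockwise) until it is snug on the holder. Never force the thread, do not overtighten on the glass mask, leave the things lying around the stage alone, and let go at the end.

Things in the scene. Friction and masses are not known exactly. Their poses are not given: they have to be found in the camera images.
- stage: Mask stage, a fixed black block 250 x 200 mm, flat top 60 mm above the bench. Origin under its centre on the bench. +x points from the holder's pull to the stud and is the way the holder slides home, between two low side rails (71 mm high), 1.5 mm free each side. Stop pins 10 mm thick, 14 mm high, at x = 65, y = +/-50 mm. Stud axis at x = 85, y = 0 mm.
- holder_pull (a point): Centre of the near (-x) face, 60 wide x 30 mm high, of the holder's upright black pull (8 mm thick): push here along +x. 83 mm above the bench. The holder, a loose aluminium frame 120 x 130 x 8 mm, 0.45 kg, lies on the stage; its far fork passes under the knob round the stud. Home: this point at x = -60 mm in the stage frame; it starts 9 to 18 mm short.
- stud: Fixed steel stud; origin on its axis 59 to 61 mm above the bench (the stud is screwed in to a slightly different height each time), z up, tip 37 mm higher. Right-hand three-start thread, 22 mm over the crests, pitch 4.5 mm, lead 13.5 mm a turn (2.15 mm per rad). Where around the stud the thread starts lie is not known: find it by feel.
- knob_head (a point): Point on the axis of the loose clamp knob (0.12 kg), half-way up its grip, 34 mm above the hub's underside. Black fluted head 52 mm across, from 16 mm below to 12 mm above this point; steel hub 38 mm across beneath. It stands upright on the stud, its thread resting on the stud's thread ends. Home and snug on the holder, this point is 102 mm above the bench.
- knob_dot (a point): White dot on the knob's top, 18 mm from its axis. Turned backwards the knob climbs 2.15 mm per rad, for at most 1.8 rad, then clicks: its thread can drop 4.5 mm. In tight fingers it will not fall by itself: press lightly. Forwards from the click it sinks 2.15 mm per rad and is snug after 1.6 to 3 rad; then torque rises steeply: 0.1 N m clamps with about 15 N, 0.3 with 45.
- wafer_box_c (a point): Centre of a round white wafer box, 84 mm across, 20 mm high, on the bench (bystander).
- bottle_c (a point): Middle of a small amber bottle, 44 mm across, 95 mm high; this point is 45 mm above the bench (bystander).
- tweezers_c (a point): Middle of a pair of flat steel wafer tweezers, 135 mm long, 5 mm thick, on the bench (bystander).

How it is judged:
By the outcome, as a careful person would: the job done as asked, in the order asked, and still so for the second after the job is handed in, with the robot touching nothing.
It also fails if it takes over 67 s, if anything falls off the work surface, if the arm or the gripper's body presses on something with over 40 N, if the wrist force passes 120 N, or if a joint passes its speed limit or range.

ROBOT

A 6-joint arm with a two-finger parallel gripper is mounted at the origin on the work surface. World frame = base frame: x ahead of the robot, y to its left, z up, the work surface at z = 0. Lengths are in m, angles in rad, forces in N, time in s.
With the tool pointing down it reaches from about 0.3 to 0.875 m from the base axis. Payload 6.4 kg.
Tool frame: the origin (TCP) lies midway between the tips of the shut fingers; the grasp point (between the pads) lies 19 mm behind it (ctrl.tcp_to_grasp is the distance from the TCP to the grasp point, in m); z points along the fingers, y is the direction in which the jaws open and shut (so a half turn about z gives the same grasp; the last joint's range is limited). The gripper opens to 85 mm and grips with 20 to 120 N. Pads are 22 mm wide; open, the fingers measure 114 mm over their backs; the gripper's body (76 mm by 85 mm) begins 54 mm behind the grasp point. The pads swing forward as they close: fully open they stand 13 mm farther back than shut.
Start: joints at [-1.332, 0.181, 1.607, -0, 1.354, -0.206], TCP at [0.247, -0.519, 0.211] pointing down, gripper open.
Joint ranges: [-2.99, 2.99], [-0.89, 2.07], [0.3, 2.58], [-1.14, 4.28], [0, 2.63], [-3.12, 3.12]. Speed limits (rad/s): [2.57, 2.57, 3.01, 3.14, 3.14, 3.14].

INTERFACE

Orientations are given as a unit quaternion [w, x, y, z].
In Python, from bench import monitor, imaging, order, spotter, ctrl gives the robot as it stands.
- The arm moves only by the shell command python3 -m pendant 'ROWS'. ROWS is JSON, a list that holds one entry, the list of rows, each a list of 5 numbers: the shift along the world's x, y, z in mm, then the turn about the world's z in degrees, then the finger opening in mm, from 0 to 85.4. A call has 1 to 8 rows; each row shifts and turns the commanded pose from where the row before left it; what a row does not reach is not made up. A row lasts 1/8 s, in which the tool goes at most 62.5 mm and 10.7 degrees, less where a joint would pass 70% of its speed; a pose out of reach is approached as far as the arm can. A call with a gripper value outside its range is refused whole. The fingers move at their own pace and stop on an object; the grip force is fixed at half the most. Time passes only in rows, so rows that do not move let the fingers close. It gives the time, the measured TCP pose, the force and the opening at its end, in the units of the state.
- monitor.get_obs(): the state, without advancing time (a new reading comes with each control period).
- imaging.camera(name): name is "scene" or "side" or "wrist"; returns a dict with "img" (420x560x3 uint8, red, green, blue), "vfov" (degrees; the focal length in pixels is half the picture's height over the tangent of half this angle, whatever the lens; pixels are square), "cx", "cy" (the principal point, pixels), "distortion" ([k1, k2, p1, p2, k3] as OpenCV has them; the pictures are not rectified), "origin" and "orientation" of the camera in the world. Camera axes: x right, y down, z forward; pixel columns grow to the right and rows downward; lengths in m; the calibration is good to about 2 mm. A picture is of the moment at which its call begins. There is no depth.
- order.hand_in(): hands the job in, once; it reports no verdict.
Trained networks look in the newest picture that a camera, given by its name, has taken for a name from the list of things; names that differ only in an ending like _2 or _b are one class to them, and where a whole thing is asked for, a point or a joint stands for the part that bears it (a point fixed in the world has none). Each returns a list of dicts, best first, with "confidence" (0 to 1); they miss things now and then, are a little off and sometimes report something else, mostly with a low value. They report only what shows in the picture. A call takes as long as a camera call.
- spotter.recognise(camera, thing): "at" ([x, y, z] in m, in the coordinates of the camera as it stood for that picture, good to about 4 mm: the middle of the surface that is visible of it).
- spotter.tip_of(camera, thing): "at" ([x, y, z] in m, in the coordinates of the camera as it stood for that picture, good to about 4 mm: a listed point, or the origin of a listed thing).
The state is a dict: "time_s": time; "q": joint angles; "dq": joint speeds; "joint_efforts": joint torques, N m; "eef_pos": TCP position; "eef_rot": TCP orientation; "wrist_force": force on the tool from outside, world axes, zero at the start; "torque": the same for the moment, N m; "opening": opening from 0.0 (shut) to 1.0 (fully open).
Only numpy, scipy, OpenCV 4.12 (cv2) and the standard library are available. Lean on these libraries where they do the work, as an engineer would, in place of code of your own. Each camera call takes 0.05 s, during which the arm holds its last target. There are 200 camera calls.

## Working session

There is one attempt and no reset: what is moved stays moved. The work goes in short steps, Python scripts to look and compute and a shell command to move; the robot and the scene stay as the last step left them, time stands still between calls to the robot, and variables do not carry over. Pictures are saved under pics/ and viewed, about 8 in all and at most 12, crops included, and the job is handed in when it is done.

```bash
ls; mkdir -p pics; cat > h.py <<'E'
import numpy as np, cv2
from scipy.spatial.transform import Rotation as R
from bench import monitor, imaging, order, spotter, ctrl
def rot(q): return R.from_quat([q[1],q[2],q[3],q[0]]).as_matrix()
def cam(n,save=None):
    c=imaging.camera(n)
    if save: cv2.imwrite('pics/'+save,c['img'][:,:,::-1])
    return c
def w(c,p): return np.array(c['origin'])+rot(c['orientation'])@np.array(p)
def K(c):
    f=c['img'].shape[0]/2/np.tan(np.radians(c['vfov'])/2)
    return np.array([[f,0,c['cx']],[0,f,c['cy']],[0,0,1]])
def px(c,P):
    M=rot(c['orientation']).T; t=-M@np.array(c['origin'])
    return cv2.projectPoints(np.array(P,float).reshape(-1,3),cv2.Rodrigues(M)[0],t,K(c),np.array(c['distortion'],float))[0].reshape(-1,2)
def ray(c,uv,z):
    n=cv2.undistortPoints(np.array([[uv]],float),K(c),np.array(c['distortion'],float))[0,0]
    d=rot(c['orientation'])@np.array([n[0],n[1],1]); o=np.array(c['origin'])
    return o+d*(z-o[2])/d[2]
E
python3 - <<'E'
from h import *
np.set_printoptions(precision=4,suppress=True)
o=monitor.get_obs();print(o,ctrl.tcp_to_grasp)
for n in ['scene','side','wrist']:
    c=cam(n,n+'0.png');print(n,c['origin'],rot(c['orientation'])[:,2])
    for t in ['stage','holder_pull','stud','knob_head','knob_dot','wafer_box_c','bottle_c','tweezers_c']:
        r=spotter.tip_of(n,t)
        print(t,[(w(c,a['at']),px(c,w(c,a['at']))[0].round(),round(a['confidence'],2)) for a in r[:2]])
E
```

```text
pics
{'time_s': 0.0, 'q': array([-1.3323,  0.1816,  1.6079, -0.    ,  1.3538, -0.2063]), 'dq': array([ 0.0003,  0.0004, -0.0003,  0.001 ,  0.0019, -0.0001]), 'joint_efforts': array([ -0.0008, -44.4869, -35.1341,  -0.0004,   0.009 ,  -0.    ]), 'eef_pos': array([ 0.2473, -0.5185,  0.2097]), 'eef_rot': array([-0.0008,  0.9754,  0.2206, -0.    ]), 'wrist_force': array([ 0.7011, -0.0378, -0.7647]), 'torque': array([-0.003 , -0.0219,  0.0062]), 'opening': 1.002184641858145} 0.0187
scene [ 0.9651 -0.7001  0.9006] [-0.3924  0.6106 -0.6879]
stage [(array([ 0.5604, -0.0853, -0.0003]), array([278., 270.]), 0.59)]
holder_pull [(array([ 0.491 , -0.0911,  0.0775]), array([252., 238.]), 0.8)]
stud []
knob_head [(array([ 0.6483, -0.0712,  0.1064]), array([315., 251.]), 0.59)]
knob_dot [(array([ 0.6647, -0.0755,  0.1195]), array([321., 252.]), 0.76)]
wafer_box_c [(array([0.4583, 0.348 , 0.013 ]), array([327., 158.]), 0.84), (array([ 0.5533, -0.3605,  0.0391]), array([202., 344.]), 0.18)]
bottle_c [(array([ 0.5498, -0.3625,  0.0436]), array([200., 343.]), 0.77)]
tweezers_c []
side [0.3687 0.6432 0.8867] [ 0.1608 -0.6281 -0.7614]
stage [(array([ 0.5617, -0.0817, -0.0024]), array([279., 206.]), 0.75)]
holder_pull [(array([ 0.4945, -0.0936,  0.0863]), array([306., 186.]), 0.58)]
stud []
knob_head [(array([ 0.6481, -0.0737,  0.1097]), array([246., 172.]), 0.59)]
knob_dot [(array([ 0.6638, -0.0727,  0.1217]), array([239., 168.]), 0.84)]
wafer_box_c [(array([ 0.6458, -0.0728,  0.1088]), array([247., 173.]), 0.7), (array([0.4614, 0.3462, 0.0112]), array([269., 369.]), 0.66)]
bottle_c [(array([ 0.6647, -0.0739,  0.1198]), array([239., 168.]), 0.67)]
tweezers_c [(array([ 0.3832, -0.3476,  0.0012]), array([361., 153.]), 0.47)]
wrist [ 0.3085 -0.49    0.3741] [-0.2392 -0.1142 -0.9642]
stage []
holder_pull []
stud []
knob_head []
knob_dot []
wafer_box_c []
bottle_c []
tweezers_c []
```

View pics/scene0.png

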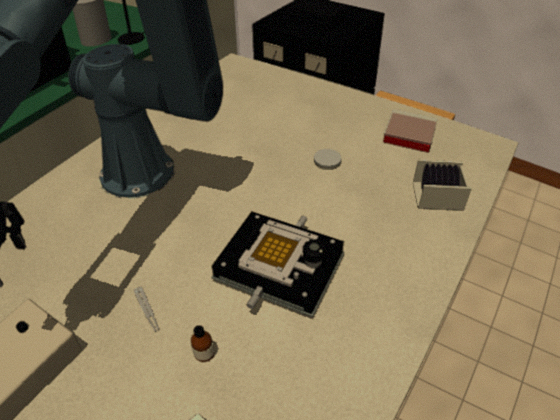

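View pics/side0.png

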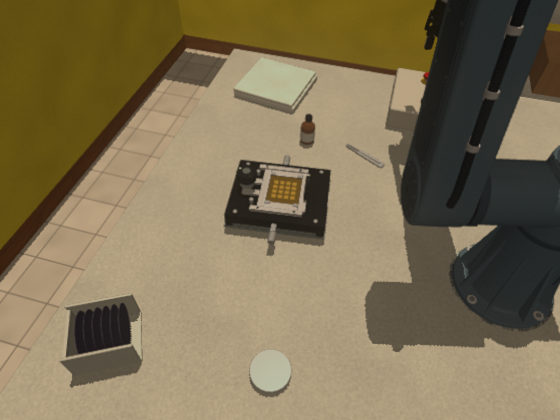

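Both pictures agree with the networks. The scene view shows the stage around (278,262), the pull at about (245,240), the knob at (314,250), and the bottle (202,344) and tweezers (147,309) well clear. The side view shows the knob at (247,175) and the wafer box at (270,371). The stage yaw is about 7°. I'll move in front of the pull and look with the wrist camera.

```bash
python3 -m pendant '[[[23,52,0,-2.3,0],[23,52,0,-2.3,0],[23,52,0,-2.3,0],[23,52,0,-2.3,0],[23,52,0,-2.3,0],[23,52,0,-2.3,0],[23,52,0,-2.3,0],[23,52,0,-2.3,0]]]'
python3 - <<'E'
from h import *
np.set_printoptions(precision=4,suppress=True)
o=monitor.get_obs();print(o['eef_pos'],o['eef_rot'],o['q'],o['wrist_force'],o['opening'])
for n in ['wrist','scene','side']:
    c=cam(n,n+'1.png');print(n,c['origin'],rot(c['orientation'])[:,2])
    for t in ['stage','holder_pull','stud','knob_head','knob_dot']:
        r=spotter.tip_of(n,t)
        print(t,[(w(c,a['at']),px(c,w(c,a['at']))[0].round(),round(a['confidence'],2)) for a in r[:2]])
E
```

```text
time_s: 2.35
eef_pos: [0.432, -0.1014, 0.211]
eef_rot: [0.0, 0.998, 0.061, 0.001]
wrist_force: [0.7, -0.2, -0.6]
opening: 0.001
[ 0.432  -0.1014  0.211 ] [0.0003 0.9981 0.061  0.0005] [-0.4992 -0.1265  1.921   0.      1.3458  0.9495] [ 0.6647 -0.1651 -0.5802] 0.0010954717350642037
wrist [ 0.499  -0.093   0.3746] [-0.2619 -0.0327 -0.9645]
stage []
holder_pull []
stud []
knob_head []
knob_dot []
scene [ 0.9651 -0.7001  0.9006] [-0.3924  0.6106 -0.6879]
stage [(array([ 0.5615, -0.0848, -0.0003]), array([279., 270.]), 0.77)]
holder_pull [(array([ 0.4901, -0.0908,  0.0798]), array([251., 237.]), 0.85)]
stud []
knob_head [(array([ 0.6471, -0.07  ,  0.1095]), array([315., 250.]), 0.77), (array([ 0.6628, -0.0758,  0.1156]), array([320., 253.]), 0.24)]
knob_dot [(array([ 0.6614, -0.0783,  0.1227]), array([319., 251.]), 0.65)]
side [0.3687 0.6432 0.8867] [ 0.1608 -0.6281 -0.7614]
stage [(array([ 0.5606, -0.0801, -0.0011]), array([279., 206.]), 0.81)]
holder_pull [(array([ 0.4925, -0.0946,  0.0848]), array([307., 186.]), 0.8)]
stud []
knob_head [(array([ 0.6459, -0.0723,  0.1086]), array([246., 173.]), 0.74)]
knob_dot [(array([ 0.6659, -0.0726,  0.1204]), array([239., 168.]), 0.57)]
```

View pics/wrist1.png

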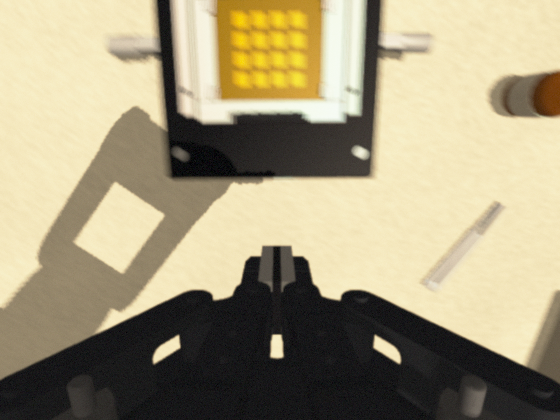

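The wrist view shows the stage's near corners at about (170,178) and (373,177), the black pull at x 233–315 near y 118, and the shut fingers at x=277, well aligned.

```bash
python3 - <<'E'
from h import *
np.set_printoptions(precision=4,suppress=True)
c=cam('wrist')
a,b=ray(c,(170,178),.06),ray(c,(373,177),.06);print(a,b,np.linalg.norm(a-b))
d=(a-b)/np.linalg.norm(a-b);yaw=np.degrees(np.arctan2(-d[0],d[1]));print('yaw',yaw,'stage',(a+b)/2+.125*np.array([d[1],-d[0],0]))
for u in [(233,122),(315,122),(274,122),(274,113)]:print(ray(c,u,.083),ray(c,u,.098))
# fits from fixed cams
S=np.array([.561,-.0825]);
for y in (6,7,8):
    y=np.radians(y);print(S+.085*np.array([np.cos(y),np.sin(y)]),S-.070*np.array([np.cos(y),np.sin(y)]))
for n in('scene','side'):
    e=cam(n);g=np.vstack([np.kron(e['img'][140:320,190:370],np.ones((4,4,1),np.uint8))]) if n=='scene' else np.kron(e['img'][130:260,210:350],np.ones((4,4,1),np.uint8))
    cv2.imwrite(f'pics/{n}_c.png',g[:560,:,::-1])
E
```

```text
[ 0.4285 -0.      0.06  ] [ 0.4534 -0.1941  0.06  ] 0.19563245757772083
yaw 7.307686887525313 stage [ 0.5649 -0.0811  0.06  ]
[ 0.4888 -0.0586  0.083 ] [ 0.4893 -0.0605  0.098 ]
[ 0.4973 -0.1281  0.083 ] [ 0.4974 -0.1264  0.098 ]
[ 0.493  -0.0934  0.083 ] [ 0.4933 -0.0935  0.098 ]
[ 0.5004 -0.0925  0.083 ] [ 0.5003 -0.0926  0.098 ]
[ 0.6455 -0.0736] [ 0.4914 -0.0898]
[ 0.6454 -0.0721] [ 0.4915 -0.091 ]
[ 0.6452 -0.0707] [ 0.4917 -0.0922]
```

View pics/side_c.png

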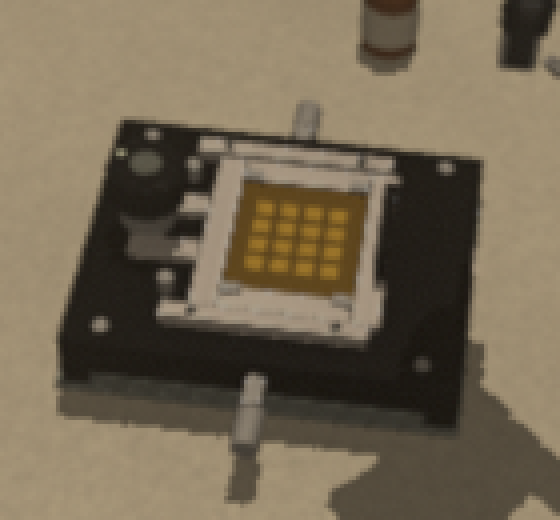

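```bash
python3 -m pendant '[[[0,3,-43,0.2,0],[0,0,-43,0,0],[0,0,-43,0,0],[10,1.25,0,0,0],[10,1.25,0,0,0],[10,1.25,0,0,0],[4,0.5,0,0,0],[0,0,0,0,0]]]'
python3 -m pendant '[[[1.5,0.19,0,0,0],[1.5,0.19,0,0,0],[1.5,0.19,0,0,0],[1.5,0.19,0,0,0],[0,0,0,0,0]]]'
python3 -m pendant '[[[1.5,0.19,0,0,0],[1.5,0.19,0,0,0],[1.5,0.19,0,0,0],[0,0,0,0,0]]]'
```

```text
time_s: 4.4
eef_pos: [0.4661, -0.0959, 0.0822]
eef_rot: [0.0, 0.998, 0.064, 0.0]
wrist_force: [-0.9, -0.4, 0.0]
opening: -0.001
time_s: 5.03
eef_pos: [0.4715, -0.0951, 0.0816]
eef_rot: [0.0, 0.998, 0.064, 0.0]
wrist_force: [-0.1, 0.1, 1.2]
opening: 0.001
time_s: 5.52
eef_pos: [0.4761, -0.0945, 0.0816]
eef_rot: [0.0, 0.998, 0.064, 0.0]
wrist_force: [-0.5, 0.0, -0.7]
opening: 0.0
```

```bash
python3 -m pendant '[[[1.5,0.19,0,0,0],[1.5,0.19,0,0,0],[1.5,0.19,0,0,0],[1.5,0.19,0,0,0]]]'
python3 -m pendant '[[[1.5,0.19,0,0,0],[1.5,0.19,0,0,0],[1.5,0.19,0,0,0]]]'
python3 -m pendant '[[[1,0.13,0,0,0],[1,0.13,0,0,0]]]'
```

```text
time_s: 6.02
eef_pos: [0.4821, -0.0937, 0.0816]
eef_rot: [-0.0, 0.998, 0.064, 0.0]
wrist_force: [-0.0, 0.0, 0.2]
opening: -0.002
time_s: 6.4
eef_pos: [0.4865, -0.0932, 0.0816]
eef_rot: [0.0, 0.998, 0.064, -0.0]
wrist_force: [0.2, -0.7, -0.2]
opening: -0.001
time_s: 6.65
eef_pos: [0.4885, -0.0928, 0.0816]
eef_rot: [-0.0, 0.998, 0.064, -0.0]
wrist_force: [0.2, -0.1, -0.4]
opening: 0.0
```

```bash
python3 - <<'E'
from h import *
c=cam('wrist','wrist2.png')
E
```

```text
(no output)
```

View pics/wrist2.png

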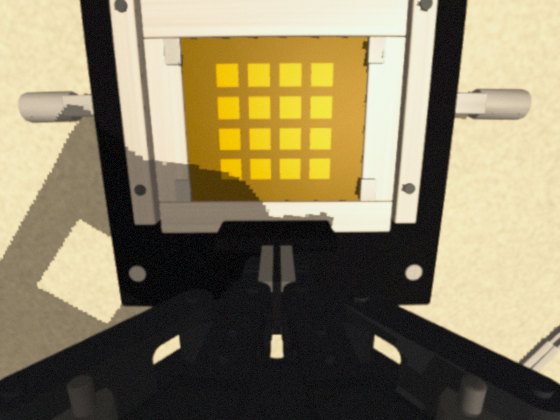

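The fingertips (277,247) have just reached the pull's face (y≈248). The pull is centred at about x 276, and the holder is not yet home. I'll carry on in small steps.

```bash
python3 -m pendant '[[[1,0.13,0,0,0],[1,0.13,0,0,0],[1,0.13,0,0,0]]]' | grep -E 'pos|force'
python3 -m pendant '[[[1,0.13,0,0,0],[1,0.13,0,0,0],[1,0.13,0,0,0]]]'| grep -E 'pos|force'
python3 -m pendant '[[[1,0.13,0,0,0],[1,0.13,0,0,0]]]'| grep -E 'pos|force'
python3 - <<'E'
from h import *
np.set_printoptions(precision=4,suppress=True)
for n in('scene','side','wrist'):
    c=cam(n,n+'3.png')
    for t in ['stage','holder_pull','knob_head']:
        r=spotter.tip_of(n,t)
        print(n,t,[(w(c,a['at']),round(a['confidence'],2)) for a in r[:1]])
E
```

```text
eef_pos: [0.4915, -0.0925, 0.0816]
wrist_force: [-0.0, 0.4, -0.7]
eef_pos: [0.4945, -0.0921, 0.0816]
wrist_force: [0.4, -0.5, 0.1]
eef_pos: [0.4965, -0.0918, 0.0816]
wrist_force: [0.5, 0.6, 0.3]
scene stage [(array([ 0.5624, -0.0835, -0.0001]), 0.85)]
scene holder_pull [(array([ 0.6444, -0.0711,  0.1083]), 0.38)]
scene knob_head [(array([ 0.6445, -0.071 ,  0.1107]), 0.7)]
side stage [(array([ 0.5619, -0.0823, -0.0022]), 0.85)]
side holder_pull [(array([ 0.4955, -0.0959,  0.0827]), 0.64)]
side knob_head [(array([ 0.6474, -0.0715,  0.1113]), 0.79)]
wrist stage []
wrist holder_pull [(array([ 0.4908, -0.0931,  0.0841]), 0.98)]
wrist knob_head []
```

```bash
for i in 1 2; do :; done
python3 -m pendant '[[[1,0.13,0,0,0],[1,0.13,0,0,0]]]'| grep -E 'pos|force'
python3 -m pendant '[[[1,0.13,0,0,0],[1,0.13,0,0,0]]]'| grep -E 'pos|force'
python3 -m pendant '[[[1,0.13,0,0,0]]]'| grep -E 'pos|force'
python3 - <<'E'
from h import *
c=cam('wrist','wrist4.png')
r=spotter.tip_of('wrist','holder_pull');print([w(c,a['at']) for a in r[:1]])
E
```

```text
eef_pos: [0.4985, -0.0916, 0.0816]
wrist_force: [-1.0, 0.2, 0.3]
eef_pos: [0.5005, -0.0913, 0.0816]
wrist_force: [0.4, -0.2, 0.4]
eef_pos: [0.5015, -0.0912, 0.0816]
wrist_force: [-0.6, 0.0, 0.4]
[]
```

View pics/wrist4.png

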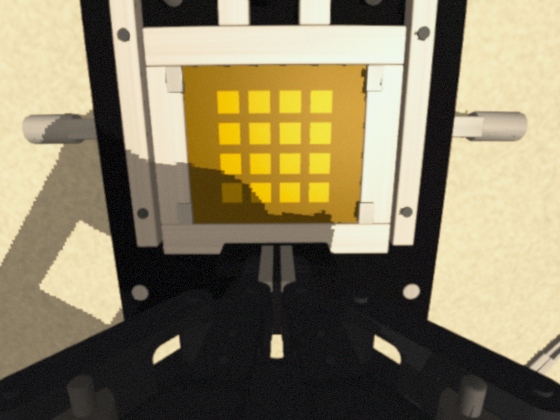

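The fingers' visible tops (277,247) sit right behind the pull's top edge (y≈243). The gap between frame and rail ends is unchanged, so the holder hasn't moved yet. I'll compute the numbers.

```bash
python3 - <<'E'
from h import *
np.set_printoptions(precision=4,suppress=True)
c=cam('wrist')
o=monitor.get_obs()['eef_pos']
print('pull far top edge',ray(c,(277,243),.098),ray(c,(225,243),.098),ray(c,(330,243),.098))
print('tip px',px(c,[o,o+[0,0,.0165],o+[.011,.0014,.0165],o+[.011,.0014,0]]))
print('mask frame edge',ray(c,(200,253),.068),'rail end',ray(c,(147,246),.071),ray(c,(401,244),.071))
E
python3 -m pendant '[[[1,0.13,0,0,0],[1,0.13,0,0,0]]]'| grep -E 'pos|force'
python3 -m pendant '[[[1,0.13,0,0,0],[1,0.13,0,0,0]]]'| grep -E 'pos|force'
```

```text
pull far top edge [ 0.5107 -0.0902  0.098 ] [ 0.5076 -0.0657  0.098 ] [ 0.5139 -0.1152  0.098 ]
tip px [[276.5923 247.8997]
 [276.6173 261.0788]
 [276.618  239.5452]
 [276.5925 228.1042]]
mask frame edge [ 0.4871 -0.0484  0.068 ] rail end [ 0.4888 -0.0187  0.071 ] [ 0.5082 -0.1613  0.071 ]
eef_pos: [0.5035, -0.0909, 0.0816]
wrist_force: [0.4, -0.1, 0.2]
eef_pos: [0.5055, -0.0907, 0.0816]
wrist_force: [-0.5, 0.9, 0.4]
```

```bash
python3 - <<'E'
from h import *
np.set_printoptions(precision=4,suppress=True)
s=cam('scene');d=cam('side');c=cam('wrist')
o=monitor.get_obs()['eef_pos'];print(o,px(s,[o]),px(d,[o]),px(c,[o]))
U=lambda im,k:cv2.resize(im,None,fx=k,fy=k,interpolation=cv2.INTER_CUBIC)
a=U(s['img'][195:320,205:355],2.6);b=U(d['img'][120:245,220:370],2.6)
w_=cv2.convertScaleAbs(c['img'][180:330,150:410],alpha=1.8,beta=25)
top=np.hstack([a,b]);bot=cv2.resize(w_,(390,225));bot=np.hstack([bot,np.zeros((225,390,3),np.uint8)])
cv2.imwrite('pics/comp5.png',np.vstack([top,bot])[:,:,::-1])
# frame edge / rail end, wrist2 recon: pose then .4885
E
```

```text
[ 0.5055 -0.0907  0.0816] [[256.8276 239.0823]] [[301.8706 186.9282]] [[276.5929 247.8654]]
```

View pics/comp5.png

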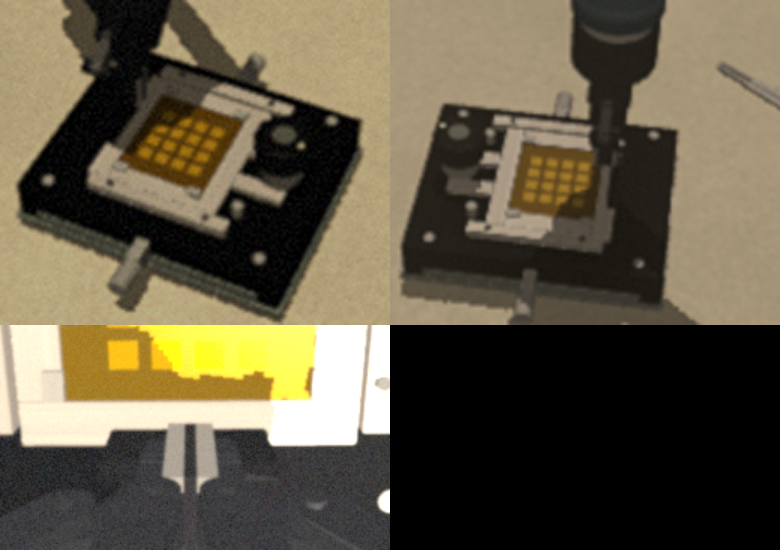

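```bash
python3 - <<'E'
from h import *
np.set_printoptions(precision=4,suppress=True)
c=cam('wrist');c2=dict(c);o=monitor.get_obs()['eef_pos']
print('now base far',ray(c,(277,250),.068), ray(c,(221,250),.068),ray(c,(332,250),.068))
for name,p in(('wrist2',np.array([.4885,-.0928,.0816])),('wrist4',np.array([.5015,-.0912,.0816])),('now',o)):
    c2['origin']=np.array(c['origin'])+p-o
    im=cv2.imread(f'pics/{name}.png') if name!='now' else c['img'][:,:,::-1]
    g=im.astype(int).mean(2)
    print(name,'col 255',g[205:300,250].round().astype(int).tolist())
    for z in(.068,.098): print(z,px(c2,[[.4925+8e-3*k,-.0915,z] for k in(0,1)]).round().tolist())
E
```

```text
now base far [ 0.4985 -0.0918  0.068 ] [ 0.4944 -0.0598  0.068 ] [ 0.5025 -0.1232  0.068 ]
wrist2 col 255 [121, 122, 122, 124, 125, 122, 125, 124, 125, 122, 122, 122, 123, 118, 109, 81, 36, 17, 11, 7, 18, 17, 6, 16, 17, 14, 13, 13, 14, 9, 16, 9, 15, 21, 5, 16, 14, 12, 17, 18, 13, 15, 11, 4, 13, 16, 13, 10, 10, 12, 1, 5, 28, 20, 17, 20, 24, 20, 17, 25, 18, 25, 23, 22, 24, 26, 20, 26, 21, 17, 16, 18, 26, 22, 22, 13, 26, 30, 21, 15, 21, 23, 20, 25, 27, 25, 27, 27, 22, 23, 28, 21, 21, 16, 23]
0.068 [[275.0, 232.0], [277.0, 218.0]]
0.098 [[275.0, 253.0], [277.0, 237.0]]
wrist4 col 255 [44, 55, 54, 48, 48, 47, 48, 44, 46, 49, 46, 48, 46, 51, 45, 48, 49, 55, 70, 97, 115, 124, 120, 122, 126, 125, 124, 124, 123, 121, 126, 122, 122, 119, 121, 119, 115, 94, 49, 17, 3, 10, 11, 12, 15, 11, 17, 0, 15, 10, 14, 16, 18, 25, 15, 19, 22, 20, 21, 20, 25, 27, 26, 17, 21, 17, 20, 26, 14, 21, 14, 26, 20, 18, 20, 11, 15, 22, 20, 25, 15, 23, 12, 22, 21, 25, 31, 30, 21, 23, 22, 21, 19, 22, 13]
0.068 [[275.0, 253.0], [277.0, 240.0]]
0.098 [[275.0, 278.0], [277.0, 263.0]]
now col 255 [56, 50, 50, 51, 54, 46, 49, 48, 45, 52, 47, 48, 52, 47, 43, 45, 51, 50, 46, 46, 47, 49, 47, 52, 61, 80, 101, 117, 121, 122, 119, 122, 123, 123, 123, 123, 124, 122, 122, 123, 120, 123, 120, 106, 70, 33, 7, 12, 12, 9, 13, 21, 25, 19, 23, 17, 15, 22, 15, 19, 22, 24, 19, 27, 23, 25, 25, 18, 17, 19, 19, 17, 22, 18, 23, 20, 22, 16, 19, 20, 20, 20, 19, 26, 21, 16, 27, 27, 20, 25, 23, 21, 22, 26, 22]
0.068 [[275.0, 260.0], [277.0, 247.0]]
0.098 [[275.0, 285.0], [277.0, 270.0]]
```

```bash
python3 - <<'E'
from h import *
np.set_printoptions(precision=4,suppress=True)
o=monitor.get_obs()['eef_pos'];out=[]
for n in('scene','side'):
    c=cam(n);P=px(c,[o,o+[0,0,.025],[.4965,-.0915,.098],[.4965,-.0915,.068],[.4928,-.0617,.098],[.5003,-.1213,.098]]);print(n,P.round(1).tolist())
    u,v=P[0].round().astype(int);x0,y0=u-28,v-28
    im=cv2.convertScaleAbs(c['img'][y0:y0+45,x0:x0+45],alpha=2.5,beta=20);im=cv2.resize(im,None,fx=8.8,fy=8.8,interpolation=cv2.INTER_CUBIC)
    for p,col in zip(P,[(255,0,0),(255,0,255),(0,255,0),(0,255,255),(0,255,0),(0,255,0)]):
        cv2.circle(im,tuple(int(t) for t in ((p-[x0,y0]+.5)*8.8)),3,col,-1)
    out.append(im)
cv2.imwrite('pics/comp6.png',np.hstack(out)[:,:,::-1])
E
```

```text
scene [[256.8, 239.1], [256.4, 231.6], [253.1, 232.9], [253.7, 241.7], [259.1, 224.5], [247.0, 241.6]]
side [[301.9, 186.9], [302.4, 180.1], [305.8, 183.0], [305.1, 191.0], [304.4, 191.8], [307.1, 174.5]]
```

View pics/comp6.png

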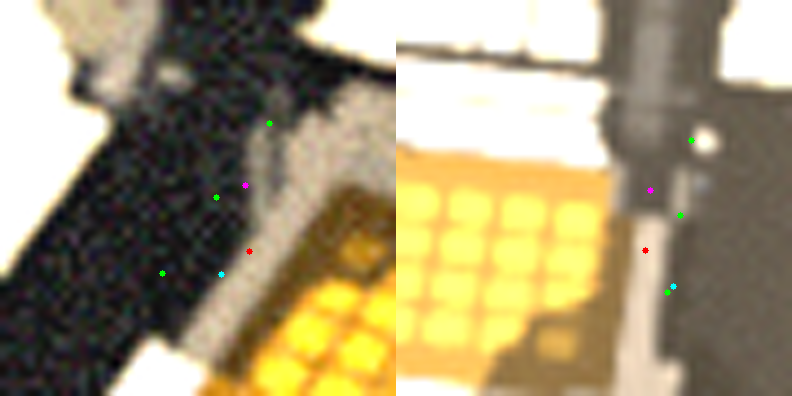

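The side crop settles it. The real fingertips end about 16–18 mm above the reported TCP (red), so they passed just over the pull's top, and the holder hasn't moved. I'll rise, back off, and come in lower while watching the force.

```bash
python3 -m pendant '[[[0,0,6,0,0],[-12,-1.5,0,0,0],[-12,-1.5,0,0,0],[-14,-1.75,0,0,0],[0,0,-10,0,0],[0,0,-8,0,0],[0,0,0,0,0]]]'
python3 -m pendant '[[[0,0,-3,0,0],[0,0,-2,0,0],[0,0,-2,0,0],[0,0,0,0,0]]]'
python3 - <<'E'
from h import *
np.set_printoptions(precision=4,suppress=True)
o=monitor.get_obs()['eef_pos'];out=[]
for n in('wrist','side'):
    c=cam(n);P=px(c,[o,o+[0,0,.017],[.4925,-.0915,.098]]);print(n,P.round(1).tolist())
    u,v=P[0].round().astype(int);s=60 if n=='wrist' else 22;x0,y0=u-s,v-s
    im=cv2.convertScaleAbs(c['img'][y0:y0+2*s,x0:x0+2*s],alpha=2.5,beta=20);k=390/im.shape[0];im=cv2.resize(im,(390,390),interpolation=cv2.INTER_CUBIC)
    for p,col in zip(P,[(255,0,0),(255,0,255),(0,255,0)]):
        cv2.circle(im,tuple(int(t) for t in ((p-[x0,y0]+.5)*k)),3,col,-1)
    out.append(im)
cv2.imwrite('pics/comp7.png',np.hstack(out)[:,:,::-1])
E
```

```text
time_s: 10.75
eef_pos: [0.4669, -0.0951, 0.0685]
eef_rot: [-0.0, 0.998, 0.063, -0.001]
wrist_force: [-0.0, 0.6, 1.0]
opening: -0.001
time_s: 11.25
eef_pos: [0.4674, -0.0953, 0.0625]
eef_rot: [-0.0, 0.998, 0.064, -0.0]
wrist_force: [0.3, 0.3, 1.0]
opening: 0.005
wrist [[276.6, 247.8], [276.6, 261.4], [275.1, 223.2]]
side [[316.4, 193.9], [316.9, 189.4], [307.3, 183.3]]
```

View pics/comp7.png

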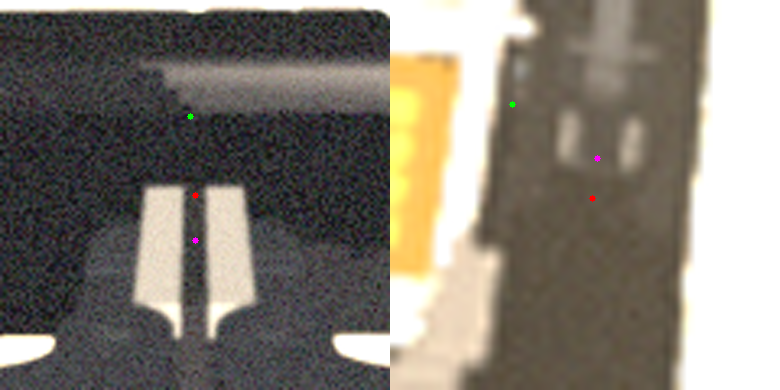

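Now the tips are at about z 0.077, in front of the pull and below its top (green). I'll push again.

```bash
python3 -m pendant '[[[3,0.38,0,0,0],[3,0.38,0,0,0],[3,0.38,0,0,0],[2,0.25,0,0,0]]]'| grep -E 'pos|force'
python3 -m pendant '[[[1,0.13,0,0,0],[1,0.13,0,0,0],[1,0.13,0,0,0],[1,0.13,0,0,0]]]'| grep -E 'pos|force'
python3 -m pendant '[[[1,0.13,0,0,0],[1,0.13,0,0,0],[1,0.13,0,0,0]]]'| grep -E 'pos|force'
python3 - <<'E'
from h import *
np.set_printoptions(precision=4,suppress=True)
c=cam('wrist','wrist8.png')
g=c['img'].astype(int).mean(2)
print(g[200:262,250].round().astype(int).tolist())
print(g[180:280,147].round().astype(int).tolist())
E
```

```text
eef_pos: [0.4787, -0.094, 0.0626]
wrist_force: [0.6, -0.3, -0.4]
eef_pos: [0.4817, -0.0935, 0.0625]
wrist_force: [-4.5, -0.3, 3.0]
eef_pos: [0.4854, -0.093, 0.0625]
wrist_force: [-3.8, -0.1, 1.2]
[126, 124, 123, 124, 125, 125, 127, 127, 125, 124, 124, 125, 125, 125, 123, 122, 111, 75, 32, 9, 12, 7, 16, 1, 12, 13, 10, 9, 12, 7, 13, 12, 12, 10, 17, 19, 10, 17, 13, 14, 9, 17, 23, 18, 18, 22, 25, 11, 16, 21, 19, 19, 12, 11, 14, 7, 20, 24, 27, 23, 21, 22]
[128, 123, 127, 125, 128, 123, 126, 129, 123, 125, 128, 125, 125, 126, 123, 117, 113, 117, 124, 127, 126, 121, 124, 123, 126, 126, 124, 125, 123, 122, 120, 120, 115, 116, 113, 106, 105, 102, 103, 93, 95, 94, 95, 92, 85, 68, 50, 46, 38, 32, 28, 20, 11, 11, 7, 15, 5, 8, 11, 20, 6, 11, 0, 8, 11, 1, 3, 17, 6, 7, 3, 10, 8, 8, 9, 4, 7, 11, 15, 7, 12, 12, 8, 13, 12, 12, 2, 6, 9, 13, 10, 11, 14, 9, 12, 15, 8, 14, 16, 10]
```

Contact: about 4 N of sliding friction at TCP x ≈ 0.481. I'll keep going gently until the force rises.

```bash
for k in 1; do python3 -m pendant '[[[1,0.13,0,0,0],[1,0.13,0,0,0],[1,0.13,0,0,0]]]'| grep -E 'pos|force'; done
python3 -m pendant '[[[1,0.13,0,0,0],[1,0.13,0,0,0]]]'| grep -E 'pos|force'
python3 -m pendant '[[[1,0.13,0,0,0]]]'| grep -E 'pos|force'
python3 -m pendant '[[[1,0.13,0,0,0]]]'| grep -E 'pos|force'
```

```text
eef_pos: [0.4885, -0.0927, 0.0625]
wrist_force: [-2.1, -0.0, 0.7]
eef_pos: [0.4905, -0.0924, 0.0625]
wrist_force: [-2.8, -0.2, -0.8]
eef_pos: [0.4915, -0.0923, 0.0625]
wrist_force: [-2.5, -0.3, -1.0]
eef_pos: [0.4917, -0.0923, 0.0625]
wrist_force: [-7.8, -3.1, 3.5]
```

```bash
python3 -m pendant '[[[0.4,0.05,0,0,0],[0,0,0,0,0]]]'| grep -E 'pos|force'
python3 -m pendant '[[[0.4,0.05,0,0,0],[0,0,0,0,0]]]'| grep -E 'pos|force'
```

```text
eef_pos: [0.4917, -0.0923, 0.0625]
wrist_force: [-8.1, -1.5, 3.2]
eef_pos: [0.4917, -0.0923, 0.0625]
wrist_force: [-9.1, -1.9, 4.7]
```

The TCP stalled at x=0.4917 with rising force, so the holder is home. The contact point at 0.5027 matches the expected 0.503. I'll retreat, rise, and go over to view the knob.

```bash
python3 -m pendant '[[[-12,-1.5,0,0,0],[-14,-1.75,0,0,0],[0,0,45,0,0],[0,0,45,0,30],[0,0,40,0,85],[45,5.6,0,0,85],[45,5.6,0,0,85],[44,5.6,0,0,85]]]'
python3 -m pendant '[[[0,0,0,0,85],[0,0,0,0,85]]]' >/dev/null
python3 - <<'E'
from h import *
np.set_printoptions(precision=4,suppress=True)
o=monitor.get_obs();print(o['eef_pos'],o['opening'],o['wrist_force'],o['torque'])
for n in('scene','side','wrist'):
    c=cam(n,n+'9.png')
    for t in ['stage','holder_pull','knob_head','knob_dot']:
        r=spotter.tip_of(n,t)
        print(n,t,[(w(c,a['at']),px(c,w(c,a['at'])).round(),round(a['confidence'],2)) for a in r[:1]])
E
```

```text
time_s: 15.15
eef_pos: [0.6023, -0.0786, 0.1931]
eef_rot: [0.0, 0.998, 0.063, 0.001]
wrist_force: [-1.2, 0.1, 0.8]
opening: 0.997
[ 0.6002 -0.0785  0.1922] 0.9999934233583848 [-1.0438  0.258  -0.1288] [-0.0334 -0.0215  0.0469]
scene stage [(array([ 0.5627, -0.0844,  0.0032]), array([[279., 269.]]), 0.87)]
scene holder_pull [(array([ 0.5   , -0.0922,  0.0796]), array([[255., 239.]]), 0.68)]
scene knob_head [(array([ 0.6467, -0.0682,  0.1087]), array([[315., 249.]]), 0.64)]
scene knob_dot [(array([ 0.6643, -0.0765,  0.1194]), array([[320., 252.]]), 0.89)]
side stage [(array([ 0.5618, -0.0822,  0.0013]), array([[279., 205.]]), 0.72)]
side holder_pull [(array([ 0.5023, -0.0919,  0.0827]), array([[303., 187.]]), 0.94)]
side knob_head [(array([ 0.6483, -0.0706,  0.1121]), array([[245., 172.]]), 0.88)]
side knob_dot [(array([ 0.6605, -0.0729,  0.1182]), array([[241., 169.]]), 0.7)]
wrist stage []
wrist holder_pull [(array([ 0.5017, -0.0866,  0.0845]), array([[272., 303.]]), 0.75)]
wrist knob_head [(array([ 0.6479, -0.0705,  0.1078]), array([[274., 144.]]), 0.87)]
wrist knob_dot [(array([ 0.6627, -0.0775,  0.1248]), array([[286., 125.]]), 0.95)]
```

View pics/wrist9.png

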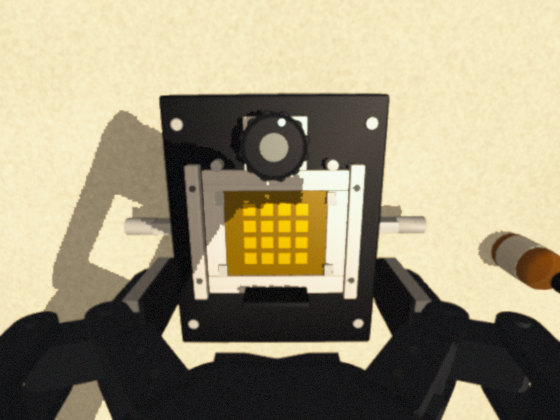

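The knob stands ahead of the tool at about (274,146) with its white dot at (281,122). The frame abuts both pins, (218,164) and (333,164), so the holder looks home. All cameras agree.

```bash
python3 - <<'E'
from h import *
np.set_printoptions(precision=4,suppress=True)
c=cam('wrist');o=monitor.get_obs()['eef_pos']
print('knob top',ray(c,(274,147),.121),'pins',ray(c,(218,163),.074),ray(c,(333,163),.074))
g=cv2.cvtColor(c['img'],cv2.COLOR_RGB2GRAY)
h=cv2.HoughCircles(cv2.GaussianBlur(g,(3,3),0)[90:200,220:330],cv2.HOUGH_GRADIENT,1,30,param1=80,param2=15,minRadius=8,maxRadius=20);print(h)
if h is not None: print(ray(c,h[0,0,:2]+[220,90],.121))
print(o)
E
```

```text
knob top [ 0.6469 -0.0709  0.121 ] pins [ 0.6232 -0.0254  0.074 ] [ 0.6356 -0.1228  0.074 ]
[[[53.5 56.5 14. ]]]
[ 0.6472 -0.0705  0.121 ]
[ 0.6012 -0.0786  0.1925]
```

```bash
python3 -m pendant '[[[23,3.8,0,0,85],[23,3.8,0,0,85],[0,0,-35,0,85],[0,0,-35,0,85],[0,0,-25,0,85],[0,0,-10,0,85],[0,0,-8,0,85],[0,0,0,0,85]]]'
python3 - <<'E'
from h import *
np.set_printoptions(precision=4,suppress=True)
c=cam('wrist','wrist10.png');s=cam('scene');d=cam('side')
o=monitor.get_obs();print(o['eef_pos'],o['q'],o['wrist_force'],o['torque'])
U=lambda im:cv2.resize(im,(390,300),interpolation=cv2.INTER_CUBIC)
B=lambda im:cv2.convertScaleAbs(im,alpha=1.7,beta=20)
cv2.imwrite('pics/comp10.png',np.vstack([np.hstack([U(B(s['img'][215:275,276:354])),U(B(d['img'][140:200,207:285]))]),np.hstack([U(c['img']),U(B(c['img'][180:300,200:356]))])])[:,:,::-1])
E
```

```text
time_s: 17.2
eef_pos: [0.6475, -0.0711, 0.0799]
eef_rot: [0.0, 0.998, 0.064, 0.0]
wrist_force: [-0.5, -0.4, -0.4]
opening: 0.992
[ 0.648  -0.0712  0.0808] [-0.2911  0.4785  1.4989 -0.      1.1623  1.1525] [ 0.647  -0.6094  0.9556] [-0.0331 -0.0074 -0.0445]
```

View pics/comp10.png

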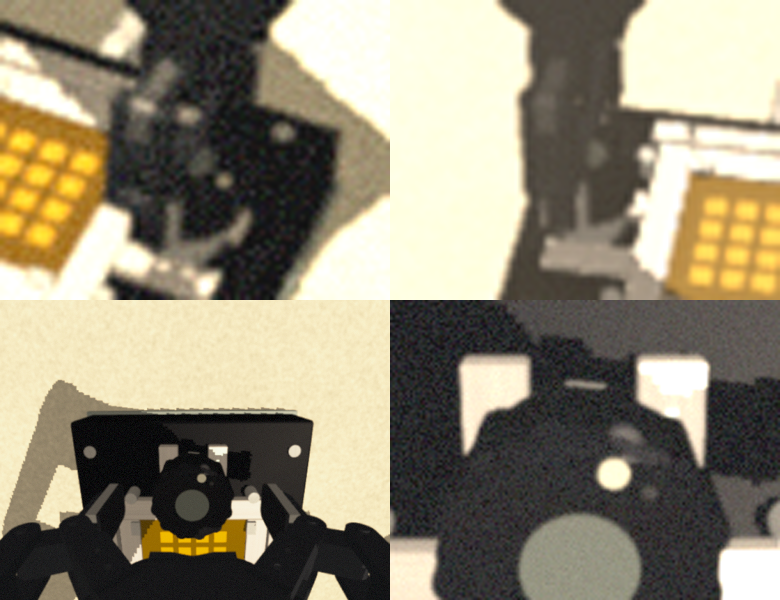

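The knob is centred between the open pads, with its dot at the far-right of the top. Closing now.

```bash
python3 -m pendant '[[[0,0,0,0,40],[0,0,0,0,40],[0,0,0,0,40],[0,0,0,0,40],[0,0,0,0,40],[0,0,0,0,40]]]'
python3 - <<'E'
from h import *
np.set_printoptions(precision=4,suppress=True)
o=monitor.get_obs();print(o['eef_pos'],o['opening']*85.4,o['wrist_force'],o['torque'])
for n in('scene','side','wrist'):
    c=cam(n)
    for t in ['knob_head','knob_dot']:
        r=spotter.tip_of(n,t)
        print(n,t,[(w(c,a['at']),px(c,w(c,a['at'])).round(),round(a['confidence'],2)) for a in r[:1]])
E
```

```text
time_s: 18.1
eef_pos: [0.6479, -0.0712, 0.0805]
eef_rot: [0.0, 0.998, 0.064, 0.001]
wrist_force: [-0.3, -0.8, 5.7]
opening: 0.59
[ 0.6479 -0.0712  0.0805] 50.35292725427884 [-0.282  -0.7583  5.7274] [-0.0839  0.1152 -0.0185]
scene knob_head [(array([ 0.6454, -0.0703,  0.1065]), array([[314., 250.]]), 0.66)]
scene knob_dot [(array([ 0.6647, -0.0743,  0.1196]), array([[321., 251.]]), 0.56)]
side knob_head []
side knob_dot [(array([ 0.664 , -0.0748,  0.1194]), array([[240., 168.]]), 0.76)]
wrist knob_head [(array([ 0.6443, -0.0726,  0.1105]), array([[279., 281.]]), 0.79)]
wrist knob_dot [(array([ 0.6657, -0.0767,  0.1241]), array([[297., 250.]]), 0.92)]
```

```bash
cat > m.sh <<'E'
python3 - <<'P'
from h import *
o=monitor.get_obs();q=o['eef_rot']
print('t%.2f z%.2f yaw%.1f Fz%.1f F%s Tz%.3f op%.1f'%(o['time_s'],o['eef_pos'][2]*1e3,np.degrees(2*np.arctan2(q[2],q[1])),o['wrist_force'][2],o['wrist_force'][:2].round(1),o['torque'][2],o['opening']*85.4))
P
E
python3 -m pendant '[[[0,0,0.1,4,40],[0,0,0.15,4,40]]]'>/dev/null; sh m.sh
python3 -m pendant '[[[0,0,0.15,4,40],[0,0,0.15,4,40]]]'>/dev/null; sh m.sh
```

```text
t18.80 z80.69 yaw15.4 Fz5.1 F[-0.2  0. ] Tz-0.044 op49.9
t19.05 z81.01 yaw23.4 Fz6.1 F[-0.8  0.6] Tz-0.067 op49.9
```

```bash

python3 -m pendant '[[[0,0,0.15,4,40],[0,0,0.15,4,40],[0,0,0.15,4,40]]]'>/dev/null; sh m.sh
python3 -m pendant '[[[0,0,0.15,4,40],[0,0,0.15,4,40],[0,0,0.15,4,40]]]'>/dev/null; sh m.sh
```

```text
t19.43 z81.44 yaw35.4 Fz6.9 F[-0.9  0.7] Tz-0.029 op49.6
t19.80 z81.89 yaw47.4 Fz7.3 F[-0.7  1.8] Tz-0.097 op49.9
```

```bash

python3 -m pendant '[[[0,0,0.15,4,40],[0,0,0.15,4,40]]]'>/dev/null; sh m.sh
python3 -m pendant '[[[0,0,0.15,4,40],[0,0,0.15,4,40]]]'>/dev/null; sh m.sh
python3 -m pendant '[[[0,0,0.15,4,40],[0,0,0.15,4,40]]]'>/dev/null; sh m.sh
```

```text
t20.05 z82.19 yaw55.4 Fz6.2 F[-1.7  2.3] Tz-0.048 op49.8
t20.30 z82.45 yaw63.4 Fz6.8 F[-1.6  1.9] Tz-0.043 op50.1
t20.55 z82.67 yaw71.4 Fz6.2 F[-0.9  2.8] Tz-0.066 op49.9
```

```bash

python3 -m pendant '[[[0,0,0.15,4,40],[0,0,0.15,4,40]]]'>/dev/null; sh m.sh
python3 -m pendant '[[[0,0,0.15,4,40],[0,0,0.15,4,40]]]'>/dev/null; sh m.sh
```

```text
t20.80 z82.74 yaw79.4 Fz5.2 F[-0.7  2.3] Tz-0.104 op49.6
t21.05 z82.54 yaw87.4 Fz1.8 F[0.6 1.5] Tz-0.059 op49.8
```

Force fell from 6 N to 1.8 N and z dropped. That looks like the click, so I'll press lightly to let it seat.

```bash

python3 -m pendant '[[[0,0,-0.7,0,40],[0,0,-0.7,0,40]]]'>/dev/null; sh m.sh
python3 -m pendant '[[[0,0,-0.7,0,40],[0,0,-0.7,0,40]]]'>/dev/null; sh m.sh
```

```text
t21.30 z81.33 yaw87.2 Fz3.4 F[-1.9  1.2] Tz0.039 op49.8
t21.55 z79.07 yaw87.3 Fz3.2 F[-2.4  2.5] Tz0.004 op50.0
```

```bash

python3 -m pendant '[[[0,0,-0.5,0,40],[0,0,-0.5,0,40]]]'>/dev/null; sh m.sh
python3 -m pendant '[[[0,0,-0.3,0,40],[0,0,-0.3,0,40]]]'>/dev/null; sh m.sh
```

```text
t21.80 z78.97 yaw87.3 Fz7.5 F[-4.7  2.9] Tz0.043 op49.9
t22.05 z78.86 yaw87.3 Fz9.8 F[-5.6  4.4] Tz0.024 op50.2
```

It dropped about 4 mm and is seated on the thread. Now turning clockwise, following the lead and watching torque.

```bash

python3 -m pendant '[[[0,0,0.6,-3,40],[0,0,0,-5,40]]]'>/dev/null; sh m.sh
python3 -m pendant '[[[0,0,-0.2,-5,40],[0,0,-0.2,-5,40],[0,0,-0.2,-5,40]]]'>/dev/null; sh m.sh
```

```text
t22.30 z78.72 yaw79.1 Fz4.0 F[-4.2  2.8] Tz0.008 op50.0
t22.68 z78.20 yaw64.1 Fz3.8 F[-2.6  2.9] Tz0.057 op49.9
```

```bash

python3 -m pendant '[[[0,0,-0.2,-5,40],[0,0,-0.2,-5,40],[0,0,-0.2,-5,40]]]'>/dev/null; sh m.sh
python3 -m pendant '[[[0,0,-0.2,-5,40],[0,0,-0.2,-5,40],[0,0,-0.2,-5,40]]]'>/dev/null; sh m.sh
python3 -m pendant '[[[0,0,-0.2,-5,40],[0,0,-0.2,-5,40]]]'>/dev/null; sh m.sh
```

```text
t23.05 z77.59 yaw49.1 Fz3.6 F[-3.3  2.6] Tz0.004 op49.8
t23.43 z77.08 yaw34.1 Fz2.7 F[-0.9  2.7] Tz0.051 op50.1
t23.68 z76.71 yaw24.1 Fz2.5 F[-0.3  1.1] Tz-0.013 op49.9
```

```bash

python3 -m pendant '[[[0,0,-0.2,-5,40],[0,0,-0.2,-5,40],[0,0,-0.2,-5,40]]]'>/dev/null; sh m.sh
python3 -m pendant '[[[0,0,-0.2,-5,40],[0,0,-0.2,-5,40]]]'>/dev/null; sh m.sh
python3 -m pendant '[[[0,0,-0.2,-4,40],[0,0,-0.1,-3,40]]]'>/dev/null; sh m.sh
```

```text
t24.05 z76.13 yaw9.1 Fz2.7 F[-0.6  0.9] Tz0.031 op49.4
t24.30 z75.80 yaw-0.9 Fz2.6 F[-1.3 -0.7] Tz0.068 op49.5
t24.55 z75.54 yaw-7.8 Fz2.8 F[-0.5 -0.1] Tz-0.010 op49.7
```

```bash

python3 -m pendant '[[[0,0,-0.15,-4,40],[0,0,-0.15,-4,40]]]'>/dev/null; sh m.sh
python3 -m pendant '[[[0,0,-0.15,-4,40],[0,0,-0.15,-4,40]]]'>/dev/null; sh m.sh
python3 -m pendant '[[[0,0,-0.15,-4,40]]]'>/dev/null; sh m.sh
```

```text
t24.80 z75.31 yaw-15.9 Fz1.7 F[-0.6 -1. ] Tz-0.050 op49.8
t25.05 z74.95 yaw-23.9 Fz2.1 F[-0.3 -0.6] Tz0.031 op49.8
t25.18 z74.82 yaw-27.9 Fz2.0 F[-1.7  0. ] Tz0.052 op49.9
```

```bash

python3 -m pendant '[[[0,0,-0.15,-4,40]]]'>/dev/null; sh m.sh
python3 -m pendant '[[[0,0,-0.15,-4,40]]]'>/dev/null; sh m.sh
```

```text
t25.30 z74.64 yaw-31.9 Fz2.3 F[ 0.4 -0.3] Tz0.035 op50.4
t25.43 z74.52 yaw-35.9 Fz2.7 F[-0.7 -0.6] Tz0.086 op50.0
```

```bash

python3 -m pendant '[[[0,0,-0.1,-3,40]]]'>/dev/null; sh m.sh
python3 -m pendant '[[[0,0,-0.1,-3,40]]]'>/dev/null; sh m.sh
python3 -m pendant '[[[0,0,-0.1,-3,40]]]'>/dev/null; sh m.sh
python3 -m pendant '[[[0,0,-0.1,-3,40]]]'>/dev/null; sh m.sh
```

```text
t25.55 z74.51 yaw-38.8 Fz3.5 F[-1.3 -1. ] Tz0.080 op50.0
t25.68 z74.53 yaw-41.8 Fz2.7 F[-1.7 -1.6] Tz0.053 op50.1
t25.80 z74.49 yaw-44.8 Fz3.9 F[-1.7 -1.2] Tz0.023 op49.7
t25.93 z74.48 yaw-47.8 Fz5.7 F[-3.3 -1.4] Tz0.099 op49.8
```

z stopped sinking at about yaw −37°. I'll average the torque at rest and check the dot's angle for finger slip.

```bash
cat > avg.py <<'E'
from h import *
np.set_printoptions(precision=3,suppress=True)
T=[];F=[]
for i in range(10):
    c=cam('wrist');o=monitor.get_obs();T.append(o['torque'][2]);F.append(o['wrist_force'])
print('Tz',np.mean(T),np.std(T),'F',np.mean(F,0),'z',o['eef_pos'],'op',o['opening']*85.4,'t',o['time_s'])
for t in('knob_head','knob_dot'):
    r=spotter.tip_of('wrist',t)
    for a in r[:1]:
        p=w(c,a['at']);print(t,p,px(c,p),a['confidence'])
E
python3 avg.py
```

```text
Tz -0.03296610467662157 0.03685901000312018 F [-2.63  -1.686  5.006] z [ 0.648 -0.072  0.074] op 49.64626521662542 t 26.425
knob_head [ 0.647 -0.071  0.107] [[277.066 279.257]] 0.55
knob_dot [ 0.654 -0.091  0.115] [[298.295 243.133]] 0.71
```

There's no slip and no torque yet, so the hub touches the holder and thread play is being taken up. I'll continue with small turns and no more downward travel.

```bash

python3 -m pendant '[[[0,0,0,-3,40],[0,0,0,0,40]]]'>/dev/null; sh m.sh
python3 -m pendant '[[[0,0,0,-3,40],[0,0,0,0,40]]]'>/dev/null; sh m.sh
python3 avg.py
```

```text
t26.77 z74.46 yaw-50.7 Fz6.0 F[-2.8 -1.3] Tz-0.153 op50.2
t27.02 z74.47 yaw-53.7 Fz5.0 F[-2.1 -1.4] Tz-0.084 op49.9
Tz -0.03322687740250398 0.03933001538377283 F [-2.49  -0.741  5.135] z [ 0.648 -0.072  0.074] op 50.125302512272604 t 27.525
knob_dot [ 0.65  -0.089  0.116] [[297.298 251.218]] 0.89
```

```bash

for i in 1; do python3 -m pendant '[[[0,0,0,-3,40],[0,0,0,0,40]]]'>/dev/null; sh m.sh; done
python3 -m pendant '[[[0,0,0,-3,40],[0,0,0,0,40]]]'>/dev/null; sh m.sh
python3 -m pendant '[[[0,0,0,-3,40],[0,0,0,0,40]]]'>/dev/null; sh m.sh
```

```text
t27.88 z74.45 yaw-56.7 Fz5.7 F[-2.8 -1. ] Tz-0.110 op49.8
t28.12 z74.43 yaw-59.7 Fz5.0 F[-2.6 -1.2] Tz-0.015 op49.6
t28.38 z74.45 yaw-62.7 Fz6.1 F[-3.1 -1.2] Tz-0.031 op49.9
```

```bash

python3 -m pendant '[[[0,0,0,-3,40],[0,0,0,0,40]]]'>/dev/null; sh m.sh
python3 -m pendant '[[[0,0,0,-3,40],[0,0,0,0,40]]]'>/dev/null; sh m.sh
python3 -m pendant '[[[0,0,0,-3,40],[0,0,0,0,40]]]'>/dev/null; sh m.sh
```

```text
t28.62 z74.43 yaw-65.7 Fz6.1 F[-3.3 -0.8] Tz0.001 op50.1
t28.88 z74.39 yaw-68.7 Fz6.5 F[-3.1 -1.2] Tz0.061 op49.7
t29.12 z74.40 yaw-71.7 Fz5.9 F[-3.9 -2.1] Tz0.063 op49.7
```

```bash

python3 -m pendant '[[[0,0,0,-3,40],[0,0,0,0,40]]]'>/dev/null; sh m.sh
python3 -m pendant '[[[0,0,0,-3,40],[0,0,0,0,40]]]'>/dev/null; sh m.sh
python3 avg.py
```

```text
t29.38 z74.39 yaw-74.7 Fz5.6 F[-4.2 -2.2] Tz0.190 op49.7
t29.62 z74.38 yaw-77.7 Fz7.1 F[-4.  -2.3] Tz0.224 op50.1
Tz 0.19987213075379906 0.025863300437254395 F [-4.404 -2.369  6.468] z [ 0.647 -0.072  0.074] op 50.005135198351006 t 30.125
knob_head [ 0.646 -0.069  0.102] [[278.15  276.558]] 0.89
knob_dot [ 0.645 -0.093  0.116] [[292.957 240.786]] 0.68
```

Snug: steady torque is 0.20 N·m (about 30 N clamp) and the knob head is at z ≈ 0.102, its home value. Letting go and rising.

```bash

python3 -m pendant '[[[0,0,0,0,75],[0,0,0,0,75],[0,0,0,0,75],[0,0,0,0,75],[0,0,8,0,75],[0,0,15,0,75],[0,0,30,0,75],[0,0,40,0,75]]]'
python3 -m pendant '[[[-40,0,20,10,75],[-40,0,10,10,75],[0,0,0,0,75],[0,0,0,0,75]]]'
python3 - <<'E'
from h import *
np.set_printoptions(precision=4,suppress=True)
o=monitor.get_obs();print(o['eef_pos'],o['wrist_force'],o['q'])
im=[]
for n in('scene','side','wrist'):
    c=cam(n);im.append(c)
    for t in ['stage','holder_pull','knob_head','knob_dot','wafer_box_c','bottle_c','tweezers_c']:
        r=spotter.tip_of(n,t)
        print(n,t,[(w(c,a['at']),round(a['confidence'],2)) for a in r[:1]])
U=lambda x:cv2.resize(x,(390,300),interpolation=cv2.INTER_CUBIC)
s,d,c=[x['img'] for x in im]
cv2.imwrite('pics/fin.png',np.vstack([np.hstack([U(s[200:320,205:361]),U(d[140:245,215:352])]),np.hstack([U(c),U(s)])])[:,:,::-1])
E
```

```text
time_s: 31.22
eef_pos: [0.6468, -0.0708, 0.168]
eef_rot: [0.0, 0.779, -0.627, -0.0]
wrist_force: [0.1, -0.6, 0.1]
opening: 0.881
time_s: 31.72
eef_pos: [0.5681, -0.0712, 0.198]
eef_rot: [-0.0, 0.875, -0.483, 0.001]
wrist_force: [1.3, -0.6, 0.0]
opening: 0.876
[ 0.5681 -0.0712  0.198 ] [ 1.3253 -0.5502  0.0105] [-0.332   0.1848  1.6284  0.0001  1.3259  2.2478]
scene stage [(array([ 0.5611, -0.0863, -0.0004]), 0.92)]
scene holder_pull [(array([ 0.5   , -0.0936,  0.079 ]), 0.8)]
scene knob_head [(array([ 0.6463, -0.0699,  0.1004]), 0.56)]
scene knob_dot [(array([ 0.6452, -0.0884,  0.1155]), 0.94)]
scene wafer_box_c [(array([0.4565, 0.3471, 0.0113]), 0.69)]
scene bottle_c [(array([ 0.5508, -0.3623,  0.0433]), 0.63)]
scene tweezers_c []
side stage [(array([ 0.5595, -0.0801, -0.0014]), 0.73)]
side holder_pull [(array([ 0.5053, -0.0911,  0.0812]), 0.81)]
side knob_head [(array([ 0.6475, -0.0723,  0.1031]), 0.67)]
side knob_dot [(array([ 0.6463, -0.0891,  0.1139]), 0.64)]
side wafer_box_c [(array([0.4585, 0.3441, 0.0103]), 0.71)]
side bottle_c [(array([ 0.5497, -0.357 ,  0.0406]), 0.64)]
side tweezers_c [(array([ 0.3812, -0.3511,  0.002 ]), 0.47)]
wrist stage []
wrist holder_pull [(array([ 0.5058, -0.0917,  0.0819]), 0.93)]
wrist knob_head [(array([ 0.6479, -0.0673,  0.1041]), 0.62)]
wrist knob_dot [(array([ 0.647 , -0.0899,  0.1155]), 0.85)]
wrist wafer_box_c []
wrist bottle_c []
wrist tweezers_c []
```

View pics/fin.png

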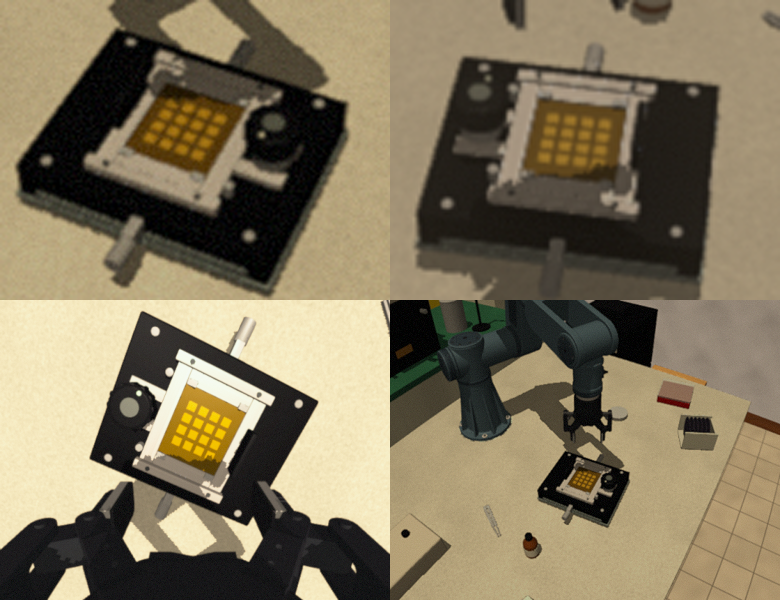

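The final composite shows the holder against both pins and the knob down on it (scene crop about (270,125)). The gripper is clear, and the bottle, tweezers and box haven't moved. Handing in.

```bash
python3 -c "
from bench import order
print(order.hand_in())"
```

```text
the job is handed in; nothing more can be done
None
```

The holder is home against both stop pins and clamped by the knob, and I handed the job in at about 32 s with the gripper open and clear.

- **Push:** my first approach failed. The real fingertips sit about 15 mm above the reported TCP, so they passed just over the top of the pull without moving it. I came back lower, the holder slid with about 2–4 N, and it stopped against the pins at about 9 N. The pull ended about 0.503 m along x, which matches the expected home position.
- **Thread:** I turned the knob backwards about 75–80° with about 6 N of downward pressure until it clicked, and it dropped about 4 mm.
- **Clamping:** I then turned it about 165° forwards. It sank 4.5 mm to the holder, ran through some play in the thread, and became snug at a steady 0.20 N·m, which is about 30 N of clamp.
- **Last checks:** The cameras put the knob head at 100–104 mm against the expected 102 mm. After I let go, the dot was still where the turn had left it. The wafer box, bottle and tweezers had not moved.
- **Disagreements:** the fingertip height above, and camera readings of the pull that still differ by 5 mm (0.500–0.506 m). No other check failed.

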